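# Tighten the load-cell coupling and hold the recessed reset

### The arm

A 7-joint arm with a two-finger parallel gripper is mounted at the origin on the work surface. World frame = base frame: x ahead of the robot, y to its left, z up, the work surface at z = 0. Lengths are in m, angles in rad, forces in N, time in s.
With the tool pointing down it reaches from about 0.35 to 0.9 m from the base axis. Payload 19.9 kg.
Tool frame: the origin (TCP) lies between the finger pads; the fingertips stand 19 mm ahead of it and the grasp point (between the pads) is the TCP (r.tip_reach is the distance from the TCP to the fingertips, in m); z points along the fingers, y is the line along which they close (so a half turn about z gives the same grasp; the last joint's range is limited). The gripper opens to 85 mm and grips with 20 to 120 N. Pads are 22 mm wide; open, the fingers measure 114 mm over their backs; the gripper's body (76 mm by 85 mm) begins 54 mm behind the grasp point. The pads swing forward as they close: fully open they stand 13 mm farther back than shut.
Start: joints at [1.238, 0.417, -0.01, 1.614, 0.005, 1.111, -0.053], TCP at [0.179, -0.599, 0.25] pointing down, gripper open.
Joint ranges: [-2.81, 2.81], [-0.39, 2.02], [-1.27, 1.25], [0.06, 2.57], [-1.19, 4.33], [0.19, 2], [-2.82, 2.82]. Speed limits (rad/s): [1.89, 1.89, 2.39, 2.39, 3.01, 3.01, 3.01].

### API

Orientations are given as a unit quaternion [w, x, y, z].
In Python, from plant import monitor, optics, r gives the robot as it stands.
- The arm moves only by the tool move_tool, called after "Call:" as name(argument=value, ...) on one line, values as JSON. Schema: {"type":"object","properties":{"deltas":{"type":"string"},"aperture":{"type":"number"},"grip_n":{"type":"number"},"only":{"type":"string"},"quiet":{"type":"boolean"},"lines":{"type":"string"}},"required":["deltas"],"additionalProperties":false}. deltas is a string of 1 to 20 rows, parted by semicolons, with the numbers parted by spaces; each row has 4 numbers: dx, dy, dz in m, then a turn about the tool's z in rad; each row shifts and turns the commanded pose from where the row before left it, along the tool's axes as they then stand; what a row does not reach is not made up. A row lasts 1/10 s, in which the tool goes at most 0.05 m and 0.15 rad, less where a joint would pass 70% of its speed; a pose out of reach is approached as far as the arm can. aperture is the finger opening in m, set as the call begins (left out keeps the last). The fingers move at their own pace and stop on an object; grip_n is the grip in N (left out, the last holds). Time passes only in rows, so rows that do not move let the fingers close. The tool returns the time, the measured TCP pose, the force, the opening and the grip force at its end. only (a regular expression) keeps the lines of the reply that match it, lines (a string "A,B") keeps lines A to B, and quiet returns only ok. Input that does not fit is refused with a message, and nothing moves.
- monitor.observe(): the state, without advancing time (a new reading comes with each control period).
- optics.capture(name): name is "scene" or "top" or "wrist"; returns a dict with "img" (384x512x3 uint8, red, green, blue), "z_map" (384x512 float32, m along the optical axis (not along the pixel's ray), 0 where there is no reading), "camera_matrix" (3x3 intrinsics, pixels), "rvec" (rotation vector, rad) and "tvec" (3), from world to camera coordinates, as OpenCV has them. Camera axes: x right, y down, z forward; pixel columns grow to the right and rows downward; lengths in m; the calibration is good to about 2 mm. A picture is of the moment at which its call begins.
- r.hand_in(): hands the job in; it is judged then, once.
Trained networks look in the newest picture that a camera, given by its name, has taken for a name from the list of things; names that differ only in an ending like _2 or _b are one class to them, and where a whole thing is asked for, a point or a joint stands for the part that bears it (a point fixed in the world has none). Each returns a list of dicts, best first, with "p" (0 to 1); they miss things now and then, are a little off and sometimes report something else, mostly with a low value. They report only what shows in the picture. A call takes as long as a camera call. They do not tell look-alikes from the thing itself.
- optics.look_for(camera, thing): "position" ([x, y, z] in m, in world coordinates, good to about 4 mm: the middle of the surface that is visible of it).
The state is a dict: "t": time; "joint_pos": joint angles; "dq": joint speeds; "joint_efforts": joint torques, N m; "tcp_pos": TCP position; "tcp_rot": TCP orientation; "ft_force": force on the tool from outside, world axes, zero at the start; "moment": the same for the moment, N m; "opening": finger opening in m; "grip_force": force on a finger pad.
Only numpy, scipy, OpenCV 4.12 (cv2) and the standard library are available. Lean on these libraries where they do the work, as an engineer would, in place of code of your own. Each camera call takes 0.05 s, during which the arm holds its last target. There are 200 camera calls.

### The job

First tighten the winged coupling on the amplifier clockwise by hand until it stops. Only then draw the stylus from its stand and use its thin tip, through the round hole of the controller's deck, to hold the recessed reset key fully down; finish while still gripping the stylus and holding the key down, without letting go. Leave the key under the square hole unpressed and the other things on the bench where they are.

Things in the scene. Friction and masses are not known exactly. Their poses are not given: they have to be found in the camera images.
- amplifier: Load-cell amplifier: finned aluminium block 100 (x) x 110 (y) x 55 mm high, fixed to the bench, left or right of the stand (the controller is on the other side). Origin under its centre, z up. On the middle of its top a flat 52 mm steel collar, 6 mm high, carries the winged coupling; two short black marks on the top lie on its x axis, either side of the collar.
- coupling (a joint): Turn of the winged steel coupling about its upright axis, rad: grows clockwise seen from above; hard stop (fully tight) at 1.4, starts between 0.1 and 0.6. At 1.4 the wings lie along the amplifier's x axis, in line with the black marks; at q they stand 1.4 - q anticlockwise of that. Takes about 0.1 N m, stays where it is left, does not rise or sink.
- coupling_grip (a point): On the coupling's axis, 87 mm above the bench, mid-height of the wings; turns with it: x along the wings, y across their thickness, z up. The wings are one flat-sided bar 48 mm long, 12 mm thick, 28 mm high (73 to 101 mm above the bench) on a hexagonal skirt 34 mm across flats (61 to 73 mm above the bench).
- stand: Fixed grey block 56 x 56 x 70 mm high with an upright hole of 10 mm diameter through its middle, in which the stylus hangs. Origin at the centre of its underside, z up.
- stylus: Loose stylus, 40 to 85 g: hexagonal aluminium handle 16 mm across flats, 70 mm long, below it a steel shaft 6 mm thick, 55 mm long. Origin on its axis at the shoulder between them; z up along the handle (0 to 70 mm); flats face +y, -y and every 60 degrees. Starts upright, tip down, shoulder resting on the stand's top, 70 mm above the bench.
- stylus_tip (a point): The end of the stylus' shaft, on its axis, 55 mm below its origin.
- controller: Controller box fixed to the bench, 65 mm high: grey body with an aluminium deck 120 (x) x 170 (y) mm, 12 mm thick. Origin at the centre of its underside, z up. The deck has a round hole and a square hole, each with a black key 30 mm below the deck's top.
- round_hole (a point): Centre of the round hole (18 mm diameter) at the deck's top face, 65 mm above the bench, 38 mm to the +y side of the controller's middle (the left one seen from the robot). Straight down below it lies the reset key.
- square_hole (a point): Centre of the square hole (18 x 18 mm) at the deck's top face, 38 mm to the -y side of the controller's middle (the right one). The key below it is not to be pressed.
- reset_key_top (a point): Centre of the top of the reset key (black, 24 mm diameter), 30 mm below the deck's top (35 mm above the bench) when up; moves with the key.
- reset_key (a joint): How far the reset key is pressed, m: 0 up, 0.006 fully down. It springs back; it takes 1.6 N to start and 4 N fully down.
- cal_key (a joint): The same for the key under the square hole; stays at 0.
- weight: Bystander: brass weight, 34 mm diameter, 47 mm high. Origin under its centre.
- standoff: Bystander: upright hexagonal aluminium standoff 22 mm across flats, 50 mm high. Origin under its centre.
- tray: Bystander: small grey open parts tray 60 x 90 x 22 mm. Origin under its centre.
- driver: Bystander: screwdriver lying on the bench. Origin at its underside.
- spanner: Bystander: wrench lying on the bench. Origin at its underside.
- mouse: Bystander: white computer mouse 105 x 60 x 30 mm. Origin under its centre.
Mind the look-alikes: they are no part of the job. Leave any red or turquoise look-alike of the amplifier alone.

How it is judged:
On the way, in this order (a step that is already met when the one before it is completed fails the run):
1. the coupling is turned fully tight (value of joint coupling above 1.32 rad), for 0.2 s.
2. the stylus is drawn out of its stand (value of joint coupling above 1.32 rad and height (world z) of stylus_tip above 0.072 m and contact force between the fingers and stylus above 1 N), for 0.1 s.
3. the stylus' tip holds the reset key down (value of joint coupling above 1.32 rad and value of joint reset_key above 0.0042 m and contact force between stylus and reset_key above 2 N and horizontal distance between stylus_tip and reset_key_top below 0.012 m and contact force between the fingers and stylus above 2 N), for 0.5 s.
At the end, for the whole second after the job is handed in: The coupling is still tight (1.32 rad or more of 1.4), and the gripped stylus, its tip within 12 mm of the key's centre, holds the reset key at least 4.2 mm down (of 6 mm) with more than 2 N, through the last second; the key under the square hole is up (all of step 3 and value of joint cal_key below 0.002 m); the arm keeps its last pose, push and grip.
It fails at once if the reset key is pressed before the coupling is tight (value of joint reset_key above 0.003 m and value of joint coupling below 1.25 rad).
It fails at once if the key under the square hole is pressed (value of joint cal_key above 0.003 m).
It fails at once if a bystander is moved more than 4 cm (distance of any of weight, standoff, tray, driver, spanner, mouse from where it was at the start of the episode above 0.04 m).
It also fails if it takes over 51 s, if anything falls off the work surface, if the arm or the gripper's body presses on something with over 40 N, if the wrist force passes 120 N, or if a joint passes its speed limit or range.

## Working session

There is one attempt and no reset: what is moved stays moved. The work goes in short steps, Python scripts to look and compute and a tool call to move; the robot and the scene stay as the last step left them, time stands still between calls to the robot, and variables do not carry over. Pictures are saved under pics/ and viewed, at most 10 in all, crops included, and the job is handed in when it is done.

```bash
ls; mkdir -p pics; cat > h.py <<'E'
import numpy as np, cv2
from plant import monitor, optics, r
def cap(n,save=None):
    c=optics.capture(n)
    if save: cv2.imwrite('pics/'+save+'.png',c['img'][:,:,::-1])
    np.savez('last_'+n+'.npz',**c)
    return c
def pt(c,u,v,z=None):
    """pixel -> world, from depth, or on plane z"""
    R=cv2.Rodrigues(np.array(c['rvec']))[0];t=np.array(c['tvec']).ravel();K=c['camera_matrix']
    ray=np.linalg.inv(K)@np.array([u,v,1.]);o=-R.T@t;d=R.T@ray
    if z is None: s=c['z_map'][int(v),int(u)]
    else: s=(z-o[2])/d[2]
    return o+s*d
def cloud(c):
    R=cv2.Rodrigues(np.array(c['rvec']))[0];t=np.array(c['tvec']).ravel();K=c['camera_matrix']
    v,u=np.mgrid[0:384,0:512];z=c['z_map']
    P=np.stack([(u-K[0,2])/K[0,0]*z,(v-K[1,2])/K[1,1]*z,z],-1)
    W=(P-t)@R; W[z==0]=np.nan
    return W
def proj(c,X):
    return cv2.projectPoints(np.array(X,float).reshape(-1,1,3),np.array(c['rvec']),np.array(c['tvec']),c['camera_matrix'],None)[0].reshape(-1,2)
E
python3 - <<'E'
from h import *
for n in('scene','top'):
    c=cap(n,n+'1')
    for th in('amplifier','coupling','stand','stylus','controller','reset_key_top'):
        print(n,th,[(np.round(d['position'],3).tolist(),round(d['p'],2),proj(c,d['position'])[0].astype(int).tolist()) for d in optics.look_for(n,th)][:4])
s=monitor.observe();print({k:np.round(v,3).tolist() for k,v in s.items()})
E
```

```text
pics
scene amplifier [([0.346, 0.314, 0.055], 0.82, [387, 242]), ([0.542, 0.251, 0.054], 0.7, [314, 263]), ([0.713, 0.274, 0.052], 0.57, [266, 305]), ([0.52, 0.038, 0.047], 0.49, [265, 215])]
scene coupling [([0.705, 0.262, 0.088], 0.77, [266, 289]), ([0.322, 0.301, 0.081], 0.69, [390, 228]), ([0.537, 0.237, 0.078], 0.6, [313, 252]), ([0.544, 0.25, 0.056], 0.51, [314, 262])]
scene stand [([0.521, 0.041, 0.046], 0.73, [266, 217])]
scene stylus [([0.505, 0.028, 0.109], 0.44, [268, 194])]
scene controller [([0.598, -0.162, 0.064], 0.8, [201, 186])]
scene reset_key_top []
top amplifier [([0.517, 0.226, 0.058], 0.93, [180, 206]), ([0.313, 0.299, 0.054], 0.79, [151, 280]), ([0.686, 0.251, 0.056], 0.58, [173, 148])]
top coupling [([0.313, 0.303, 0.084], 0.69, [146, 281]), ([0.519, 0.232, 0.089], 0.55, [175, 204])]
top stand [([0.494, 0.022, 0.07], 0.79, [253, 214])]
top stylus [([0.356, -0.011, 0.007], 0.66, [264, 265]), ([0.494, 0.02, 0.139], 0.44, [253, 211]), ([0.517, 0.227, 0.056], 0.36, [179, 206])]
top controller [([0.586, -0.192, 0.066], 0.71, [330, 182])]
top reset_key_top []
{'t': 0.7, 'joint_pos': [1.239, 0.417, -0.01, 1.614, 0.005, 1.111, -0.053], 'dq': [-0.001, -0.0, 0.001, 0.001, 0.002, 0.001, 0.001], 'joint_efforts': [0.0, -86.403, 0.678, -43.515, 0.019, 0.002, -0.0], 'tcp_pos': [0.179, -0.599, 0.25], 'tcp_rot': [-0.0, 0.989, 0.145, -0.0], 'ft_force': [0.357, 0.307, -0.07], 'moment': [-0.053, 0.047, -0.046], 'grip_force': 0.0, 'opening': 0.085}
```

```bash
python3 - <<'E'
import cv2,numpy as np
a=cv2.imread('pics/top1.png')
cv2.imwrite('pics/top1b.png',cv2.resize(a[100:340,100:420],None,fx=2.5,fy=2.5,interpolation=cv2.INTER_CUBIC))
E
```

```text
(no output)
```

View pics/top1b.png

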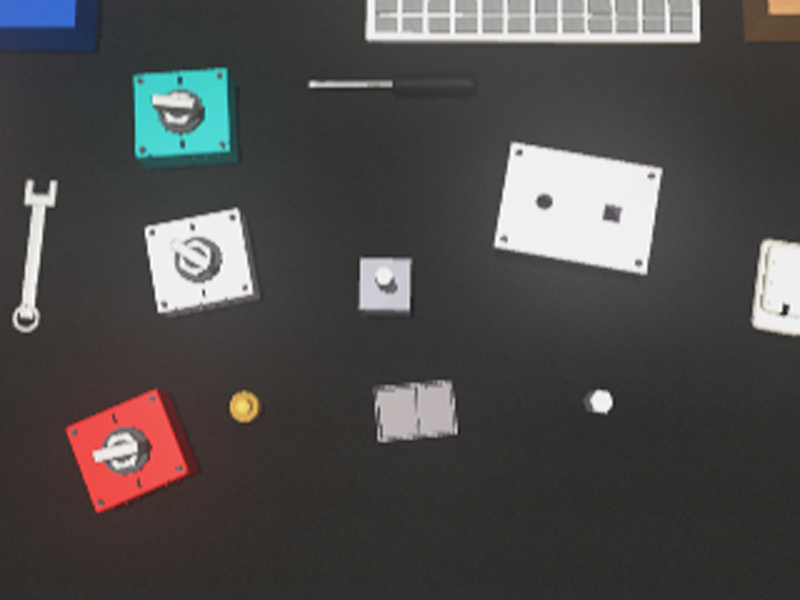

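View pics/scene1.png

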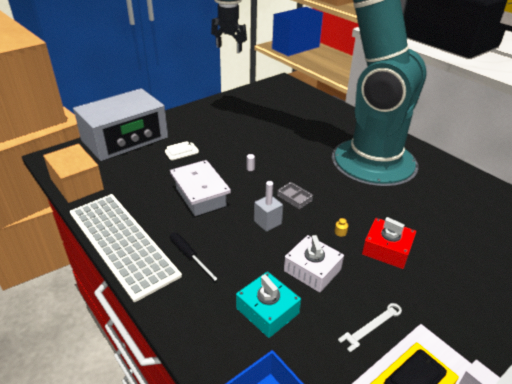

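Candidates for the amplifier, in top-camera pixels: turquoise (172,146), plain aluminium (180,206) and red (151,280). Only the aluminium one fits the description, and the other two are the excluded look-alikes. The stand is at (253,214), the controller is at (330,182) with its round hole on the left, and the tray, standoff and weight sit nearer the robot. I'll move above the aluminium one and confirm with a wrist crop.

Call:
move_tool(deltas="0.027 -0.033 0 0;0.027 -0.033 0 0;0.027 -0.033 0 0;0.027 -0.033 0 0;0.027 -0.033 0 0;0.027 -0.033 0 0;0.027 -0.033 0 0;0.027 -0.033 0 0;0.027 -0.033 0 0;0.027 -0.033 0 0;0.027 -0.033 0 0;0.027 -0.033 0 0;0.027 -0.033 0 0;0.027 -0.033 0 0;0.027 -0.033 0 0;0.027 -0.033 0 0;0.027 -0.033 0 0;0.027 -0.033 0 0;0 0 0 0;0 0 0 0", aperture=0.085, grip_n=40)

```text
t: 2.7
tcp_pos: [0.4744, 0.1104, 0.2501]
tcp_rot: [-0.0, 0.989, 0.146, -0.0]
ft_force: [0.1, -0.9, -0.6]
opening: 0.0848
grip_force: 0.0
```

```bash
cat >> h.py <<'E'
def tool(target=None,yaw=None):
    s=monitor.observe();q=s['tcp_rot'];p=np.array(s['tcp_pos'])
    from scipy.spatial.transform import Rotation as Ro
    R=Ro.from_quat([q[1],q[2],q[3],q[0]]).as_matrix()
    y=np.arctan2(R[1,0],R[0,0])
    print('t',round(s['t'],2),'tcp',p.round(4),'yaw',round(y,3),'tilt z',R[:,2].round(3),'j',np.round(s['joint_pos'],2))
    if target is not None: print('move in tool',(R.T@(np.array(target)-p)).round(4))
    if yaw is not None:
        d=-(yaw-y);print('turn',round((d+np.pi/2)%np.pi-np.pi/2,3))
    return s
E
python3 - <<'E'
from h import *
tool([0.517,0.227,0.25])
c=cap('wrist','w1')
print(proj(c,[[0.517,0.227,0.055],[0.494,0.02,0.07]]))
for th in('amplifier','coupling'):
    print([(np.round(d['position'],3).tolist(),round(d['p'],2)) for d in optics.look_for('wrist',th)])
E
```

```text
t 2.7 tcp [0.4744 0.1104 0.2501] yaw 0.293 tilt z [-0.001  0.    -1.   ] j [ 0.29  0.22 -0.66  1.93  0.16  1.04 -1.71]
move in tool [ 0.0744 -0.0994  0.0001]
[[144.62739768  84.74116371]
 [354.00598504 176.40206342]]
[([0.332, 0.284, 0.055], 0.82), ([0.526, 0.223, 0.056], 0.58), ([0.528, 0.229, 0.1], 0.2)]
[([0.528, 0.228, 0.099], 0.86), ([0.32, 0.294, 0.084], 0.68)]
```

```bash
python3 - <<'E'
from h import *
c=dict(np.load('last_wrist.npz'))
W=cloud(c)
near=(np.hypot(W[...,0]-.526,W[...,1]-.226)<.09)
top=near&(W[...,2]>.095)&(W[...,2]<.106)
X=W[top][:,:2];print(len(X),W[top][:,2].mean());rect=cv2.minAreaRect((X*1000).astype(np.float32));print(rect)
bt=near&(abs(W[...,2]-.055)<.003);X=W[bt];print(len(X),cv2.minAreaRect((X[:,:2]*1000).astype(np.float32)),X[:,2].mean())
for n in ('top','scene'):
    c2=dict(np.load('last_%s.npz'%n));W2=cloud(c2)
    near=(np.hypot(W2[...,0]-.522,W2[...,1]-.226)<.09)
    for lo,hi in((.094,.106),(.051,.059)):
        m=near&(W2[...,2]>lo)&(W2[...,2]<hi);X=W2[m]
        if len(X)>3:print(n,len(X),cv2.minAreaRect((X[:,:2]*1000).astype(np.float32)),X.mean(0).round(4))
a=c['img'][0:210,40:300,::-1]
cv2.imwrite('pics/w1b.png',cv2.resize(a,None,fx=2.8,fy=2.8,interpolation=cv2.INTER_CUBIC))
E
```

```text
1097 0.10040079165265503
((524.8391723632812, 232.49461364746094), (47.893951416015625, 12.437891960144043), 58.898841857910156)
10847 ((524.8572387695312, 232.61402893066406), (99.9084701538086, 109.95882415771484), 11.89279556274414) 0.0548670538461235
top 76 ((524.4967651367188, 230.7801513671875), (47.02256774902344, 11.561355590820312), 59.81983184814453) [0.5244 0.2306 0.0991]
top 946 ((524.1453857421875, 230.0570068359375), (99.926513671875, 109.2896728515625), 11.837120056152344) [0.524  0.2298 0.054 ]
scene 86 ((527.0662231445312, 232.24310302734375), (47.290992736816406, 12.495194435119629), 58.97566223144531) [0.5286 0.2334 0.0994]
scene 1002 ((526.5901489257812, 231.47401428222656), (103.12702941894531, 111.0947036743164), 11.944743156433105) [0.5329 0.2373 0.0546]
```

View pics/w1b.png

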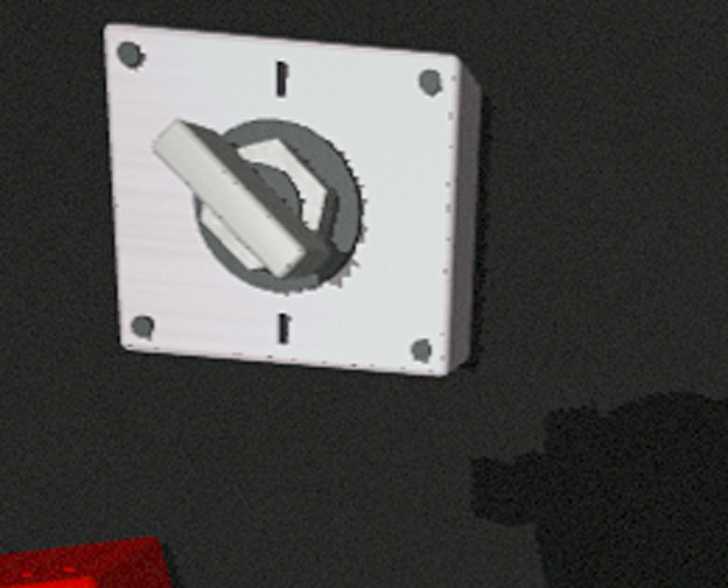

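The crop shows the aluminium amplifier, with its marks at crop (282,78) and (284,328) and the wings clearly anticlockwise of them. All three views agree: centre (0.525, 0.2325), wing yaw 1.028, amplifier yaw 0.208, so 0.82 rad is left to turn.

```bash
python3 - <<'E'
from h import *
tool([0.525,0.2323,0.25],1.028)
E
```

```text
t 2.85 tcp [0.4743 0.1086 0.2503] yaw 0.289 tilt z [-0.    -0.001 -1.   ] j [ 0.29  0.22 -0.66  1.93  0.16  1.04 -1.71]
move in tool [ 0.0839 -0.1041  0.0002]
turn -0.739
```

Call:
move_tool(deltas="0.021 -0.026 0 0;0.021 -0.026 0 0;0.021 -0.026 0 0;0.021 -0.026 0 0;0 0 0 -0.123;0 0 0 -0.123;0 0 0 -0.123;0 0 0 -0.123;0 0 0 -0.123;0 0 0 -0.124;0 0 0 0;0 0 0 0")

```text
t: 4.05
tcp_pos: [0.5254, 0.2325, 0.2504]
tcp_rot: [0.0, 0.872, 0.49, 0.0]
ft_force: [-0.4, -0.6, -0.6]
opening: 0.0851
grip_force: 0.0
```

```bash
python3 - <<'E'
from h import *
tool([0.525,0.2323,0.097],1.028)
E
```

```text
t 4.05 tcp [0.5254 0.2325 0.2504] yaw 1.025 tilt z [ 0. -0. -1.] j [ 0.16  0.44 -0.82  1.72  0.35  1.13 -1.31]
move in tool [-0.0003 -0.0002  0.1534]
turn -0.003
```

Call:
move_tool(deltas="0 0 0.03 0;0 0 0.03 0;0 0 0.03 0;0 0 0.03 0;0 0 0.02 0;0 0 0.013 0;0 0 0 0;0 0 0 0", aperture=0.06)

```text
t: 4.85
tcp_pos: [0.5254, 0.2336, 0.0981]
tcp_rot: [0.0, 0.871, 0.492, 0.0]
ft_force: [0.3, -0.8, -0.1]
opening: 0.0594
grip_force: 0.0
```

Call:
move_tool(deltas="0 0 0 0;0 0 0 0;0 0 0 0;0 0 0 0;0 0 0 0;0 0 0 0;0 0 0 0;0 0 0 0", aperture=0.0, grip_n=60)

```text
t: 5.65
tcp_pos: [0.526, 0.233, 0.098]
tcp_rot: [0.001, 0.871, 0.492, 0.001]
ft_force: [2.2, -4.1, 7.3]
opening: 0.0107
grip_force: 59.3
```

Call:
move_tool(deltas="0 0 0 0.12;0 0 0 0.12;0 0 0 0.12;0 0 0 0.12;0 0 0 0.12;0 0 0 0.12;0 0 0 0.1;0 0 0 0.03;0 0 0 0;0 0 0 0;0 0 0 0;0 0 0 0")

```text
t: 6.85
tcp_pos: [0.5264, 0.2327, 0.0981]
tcp_rot: [0.0, 0.996, 0.09, 0.001]
ft_force: [4.6, -6.0, 4.6]
opening: 0.011
grip_force: 60.4
```

```bash
python3 - <<'E'
from h import *
s=tool(None,0.208);print(s['moment'])
E
```

```text
t 6.85 tcp [0.5264 0.2327 0.0981] yaw 0.18 tilt z [ 0.002 -0.001 -1.   ] j [-0.07  0.57 -0.51  1.84  0.38  0.82 -2.17]
turn -0.028
[-1.016032   -0.97807699  0.73169297]
```

At the stop: yaw is past the marks and the moment has risen to 0.73 N m. Release and rise.

Call:
move_tool(deltas="0 0 0 0;0 0 0 0;0 0 0 0;0 0 0 0", aperture=0.07)

```text
t: 7.25
tcp_pos: [0.525, 0.2335, 0.0973]
tcp_rot: [-0.0, 0.996, 0.09, -0.0]
ft_force: [0.3, 0.1, 0.1]
opening: 0.0684
grip_force: 0.0
```

Call:
move_tool(deltas="0 0 -0.03 0;0 0 -0.04 0;0 0 -0.04 0;0 0 -0.04 0;0 0 0 0;0 0 0 0")

```text
t: 7.85
tcp_pos: [0.5253, 0.2334, 0.2479]
tcp_rot: [-0.0, 0.996, 0.09, 0.001]
ft_force: [-0.6, 0.2, -0.7]
opening: 0.07
grip_force: 0.0
```

```bash
python3 - <<'E'
from h import *
s=tool([0.494,0.021,0.25])
for n,c0 in(('wrist',0),('top',0)):
    c=cap(n,n+'2');W=cloud(c)
    near=(np.hypot(W[...,0]-.526,W[...,1]-.232)<.04)
    top=near&(W[...,2]>.095)&(W[...,2]<.106);X=W[top][:,:2]
    if len(X)>3:print(n,len(X),cv2.minAreaRect((X*1000).astype(np.float32)))
    near=(np.hypot(W[...,0]-.494,W[...,1]-.021)<.05)
    for lo,hi in((.064,.076),(.13,.145)):
        m=near&(W[...,2]>lo)&(W[...,2]<hi);X=W[m]
        if len(X)>3:print(n,len(X),cv2.minAreaRect((X[:,:2]*1000).astype(np.float32)),X.mean(0).round(4))
E
```

```text
t 7.85 tcp [0.5253 0.2334 0.2479] yaw 0.18 tilt z [ 0.001  0.    -1.   ] j [-0.    0.39 -0.6   1.73  0.24  1.1  -2.06]
move in tool [-0.0688  0.2034 -0.0022]
wrist 806 ((524.8203125, 232.96246337890625), (48.18169403076172, 11.948461532592773), 11.831073760986328)
wrist 2772 ((497.3563537597656, 22.845752716064453), (58.57890319824219, 56.706966400146484), 89.10953521728516) [0.5002 0.028  0.0697]
wrist 257 ((497.40130615234375, 28.866003036499023), (16.950292587280273, 8.676030158996582), 2.9220802783966064) [0.4977 0.0295 0.1359]
top 345 ((496.51434326171875, 20.785789489746094), (55.93614196777344, 52.42559814453125), 0.35359472036361694) [0.4964 0.0202 0.0686]
top 34 ((496.67535400390625, 20.608821868896484), (13.694220542907715, 15.48172378540039), 0.9071685671806335) [0.4967 0.0206 0.1385]
```

Coupling confirmed: wings at 11.83°, on the amplifier's x axis. Next is the stylus.

Call:
move_tool(deltas="-0.013 0.04 0 0;-0.013 0.04 0 0;-0.013 0.04 0 0;-0.013 0.04 0 0;-0.013 0.04 0 0;0 0 0 0;0 0 0 0")

```text
t: 8.65
tcp_pos: [0.4965, 0.0242, 0.2465]
tcp_rot: [-0.0, 0.996, 0.089, -0.001]
ft_force: [0.6, 0.7, 0.6]
opening: 0.0703
grip_force: 0.0
```

```bash
python3 - <<'E'
from h import *
s=tool([0.497,0.022,0.25])
c=cap('wrist','w3');W=cloud(c);K=c['camera_matrix']
R=cv2.Rodrigues(np.array(c['rvec']))[0];print('cam',(-R.T@np.array(c['tvec']).ravel()).round(3),'px',proj(c,[[.497,.022,.14],[.497,.022,.07]]))
near=(np.hypot(W[...,0]-.497,W[...,1]-.022)<.05)
for lo,hi in((.066,.074),(.137,.145)):
    m=near&(W[...,2]>lo)&(W[...,2]<hi);X=W[m]
    if len(X)>3:print(len(X),cv2.minAreaRect((X[:,:2]*1000).astype(np.float32)),X.mean(0).round(4))
print(cv2.convexHull((X[:,:2]*1000).astype(np.float32)).squeeze().round(1).tolist())
# controller in top
c=dict(np.load('last_top.npz'));W=cloud(c)
near=(np.hypot(W[...,0]-.59,W[...,1]+.18)<.14)&(abs(W[...,2]-.065)<.004);X=W[near];print(len(X),cv2.minAreaRect((X[:,:2]*1000).astype(np.float32)),X.mean(0))
E
```

```text
t 8.65 tcp [0.4965 0.0242 0.2465] yaw 0.178 tilt z [-0.002  0.    -1.   ] j [ 0.36  0.23 -0.54  1.91  0.13  1.03 -1.63]
move in tool [ 0.0001  0.0023 -0.0035]
cam [0.564 0.037 0.37 ] px [[257.69776171 191.40418235]
 [256.93716002 169.30396091]]
2941 ((497.5581359863281, 22.80961799621582), (56.08059310913086, 56.39583969116211), 89.39727783203125) [0.5018 0.0236 0.0699]
443 ((497.7209777832031, 22.654836654663086), (16.482833862304688, 17.37799835205078), 4.688351154327393) [0.498  0.0228 0.1397]
[[506.1000061035156, 18.399999618530273], [506.0, 21.200000762939453], [505.70001220703125, 26.200000762939453], [505.3999938964844, 27.600000381469727], [504.3999938964844, 28.200000762939453], [501.5, 29.799999237060547], [499.5, 30.899999618530273], [498.20001220703125, 31.399999618530273], [496.1000061035156, 31.0], [489.1000061035156, 26.899999618530273], [489.6000061035156, 21.100000381469727], [490.3999938964844, 17.600000381469727], [491.1000061035156, 17.100000381469727], [495.20001220703125, 14.899999618530273], [497.3999938964844, 13.899999618530273], [498.70001220703125, 14.0]]
2153 ((584.9388427734375, -193.6622314453125), (170.14195251464844, 121.46454620361328), 80.01670837402344) [ 0.58453466 -0.1940747   0.06408288]
```

Call:
move_tool(deltas="0 0.002 0 -0.137;0 0 0 -0.137;0 0 0 -0.137;0 0 0.03 0;0 0 0 0;0 0 0 0")

```text
t: 9.3
tcp_pos: [0.4971, 0.024, 0.2173]
tcp_rot: [-0.001, 0.957, 0.292, -0.001]
ft_force: [-0.2, -0.3, 0.6]
opening: 0.0702
grip_force: 0.0
```

```bash
python3 - <<'E'
from h import *
s=tool([0.4976,0.0228,0.11],np.radians(33.7))
E
```

```text
t 9.3 tcp [0.4971 0.024  0.2173] yaw 0.592 tilt z [-0.002  0.001 -1.   ] j [ 0.4   0.28 -0.59  1.94  0.18  0.98 -1.25]
move in tool [-0.0002  0.0015  0.1072]
turn 0.004
```

Call:
move_tool(deltas="0 0.0015 0.02 0;0 0 0.03 0;0 0 0.03 0;0 0 0.02 0;0 0 0.007 0;0 0 0 0;0 0 0 0")

```text
t: 10.0
tcp_pos: [0.4989, 0.0221, 0.1116]
tcp_rot: [0.0, 0.957, 0.291, 0.001]
ft_force: [0.9, 0.2, 0.1]
opening: 0.0703
grip_force: 0.0
```

Call:
move_tool(deltas="0 0 0 0;0 0 0 0;0 0 0 0;0 0 0 0;0 0 0 0;0 0 0 0;0 0 0 0;0 0 0 0;0 0 0 0", aperture=0.0, grip_n=60)

```text
t: 10.9
tcp_pos: [0.4983, 0.0217, 0.1107]
tcp_rot: [0.0, 0.957, 0.291, 0.0]
ft_force: [-2.6, -0.6, 8.1]
opening: 0.0152
grip_force: 58.3
```

Call:
move_tool(deltas="0 0 -0.02 0;0 0 -0.03 0;0 0 -0.03 0;0 0 -0.03 0;0 0 -0.02 0;0 0 0 0;0 0 0 0")

```text
t: 11.6
tcp_pos: [0.4981, 0.0216, 0.2402]
tcp_rot: [0.0, 0.957, 0.291, 0.0]
ft_force: [0.2, -0.2, -1.5]
opening: 0.0151
grip_force: 58.4
```

```bash
python3 - <<'E'
from h import *
s=tool()
c=cap('top','top4');W=cloud(c)
near=(abs(W[...,2]-.065)<.004)&(np.hypot(W[...,0]-.585,W[...,1]+.194)<.12);X=W[near];print(cv2.minAreaRect((X[:,:2]*1000).astype(np.float32)))
c=cap('scene','scene4');W=cloud(c)
near=(abs(W[...,2]-.065)<.004)&(np.hypot(W[...,0]-.585,W[...,1]+.194)<.12);X=W[near];print(cv2.minAreaRect((X[:,:2]*1000).astype(np.float32)))
c=cap('wrist','w4');W=cloud(c)
near=(abs(W[...,2]-.065)<.004)&(np.hypot(W[...,0]-.585,W[...,1]+.194)<.12);X=W[near];print(len(X))
if len(X)>9:print(cv2.minAreaRect((X[:,:2]*1000).astype(np.float32)))
for n in('top','scene','wrist'):
    print([(np.round(d['position'],3).tolist(),round(d['p'],2)) for d in optics.look_for(n,'reset_key_top')])
a=np.vstack([cv2.imread('pics/top4.png')[130:250,230:380]]);b=cv2.imread('pics/w4.png')
cv2.imwrite('pics/c4.png',np.hstack([cv2.resize(a,(375,300)),cv2.resize(b,(400,300))]))
E
```

```text
t 11.6 tcp [0.4981 0.0216 0.2402] yaw 0.591 tilt z [ 0. -0. -1.] j [ 0.41  0.25 -0.6   1.92  0.16  1.02 -1.23]
((585.0607299804688, -193.57015991210938), (170.16989135742188, 120.76886749267578), 80.0439453125)
((587.5773315429688, -192.01995849609375), (176.59017944335938, 121.75491333007812), 80.12847900390625)
14117
((585.9959106445312, -191.57211303710938), (172.11744689941406, 121.002197265625), 79.88232421875)
[([0.372, -0.213, 0.052], 0.33), ([0.588, -0.191, 0.066], 0.25)]
[]
[([0.501, 0.029, 0.262], 0.69)]
```

View pics/c4.png

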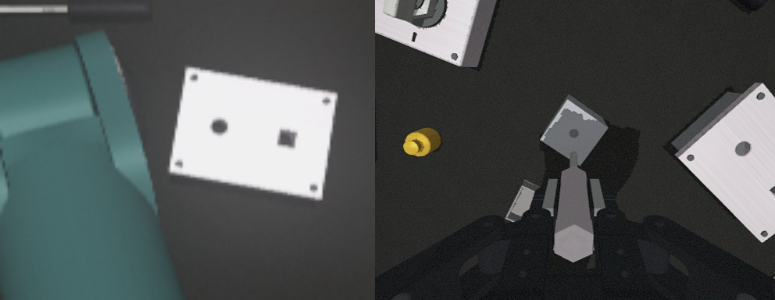

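The stylus is held upright and its tip is clear of the stand. The round hole is at wrist pixel about (471,191) and left of the square one in the top view. Next I'll refine the hole position.

```bash
python3 - <<'E'
from h import *
for n,g in(('wrist',None),('top',None)):
    c=dict(np.load('last_%s.npz'%n));u,v=proj(c,[.5926,-.155,.065])[0];print(n,u,v)
    gray=cv2.cvtColor(c['img'],cv2.COLOR_RGB2GRAY)
    k=30 if n=='wrist' else 9
    u0,v0=int(u)-k,int(v)-k;p=gray[v0:v0+2*k,u0:u0+2*k].astype(float)
    m=(p<(p.min()+np.median(p))/2+15).astype(np.uint8)
    N,L,S,C=cv2.connectedComponentsWithStats(m);i=np.argmin(np.hypot(*(C-k).T)+(np.arange(N)==0)*99)
    print(S[i],C[i]+[u0,v0],pt(c,*(C[i]+[u0,v0]),z=.065))
# stylus tip in wrist
c=dict(np.load('last_wrist.npz'));print(proj(c,[[.4981,.0216,.2402-.04-.055],[.4981,.0216,.2702]]))
tool([.593,-.155,.2402])
E
```

```text
wrist 471.678122343532 190.86091750740303
[ 20  21  21  19 291] [470.58075601 190.02061856] [ 0.59262885 -0.15359435  0.065     ]
top 316.9166427928892 180.2100946521026
[ 7  7  7  6 31] [317.22580645 180.19354839] [ 0.59265195 -0.15585953  0.065     ]
[[255.44095624 196.62699686]
 [256.55403321 314.50441824]]
t 11.9 tcp [0.4979 0.0218 0.2397] yaw 0.591 tilt z [-0.001  0.    -1.   ] j [ 0.41  0.25 -0.6   1.92  0.16  1.02 -1.23]
move in tool [-0.0196  0.1998 -0.0007]
```

Call:
move_tool(deltas="-0.0033 0.0333 0 0;-0.0033 0.0333 0 0;-0.0033 0.0333 0 0;-0.0033 0.0333 0 0;-0.0033 0.0333 0 0;-0.0033 0.0333 0 0;0 0 0.02 0;0 0 0.02 0;0 0 0 0;0 0 0 0")

```text
t: 12.9
tcp_pos: [0.593, -0.155, 0.2004]
tcp_rot: [-0.0, 0.957, 0.291, -0.0]
ft_force: [0.8, -0.3, -0.0]
opening: 0.0152
grip_force: 58.6
```

```bash
python3 - <<'E'
from h import *
s=tool([.5927,-.155,.124])
c=cap('wrist','w5');gray=cv2.cvtColor(c['img'],cv2.COLOR_RGB2GRAY)
print(proj(c,[[.5927,-.155,.065],list(s['tcp_pos']-np.array([0,0,.095]))]))
cv2.imwrite('pics/w5b.png',cv2.resize(c['img'][100:330,120:400,::-1],None,fx=2.5,fy=2.5))
E
```

```text
t 12.9 tcp [ 0.593  -0.155   0.2004] yaw 0.591 tilt z [-0.001  0.    -1.   ] j [ 0.56  0.49 -0.48  1.68  0.25  1.04 -0.98]
move in tool [-0.0002 -0.0001  0.0764]
[[254.74250055 181.79355562]
 [255.04880466 196.8222693 ]]
```

View pics/w5b.png

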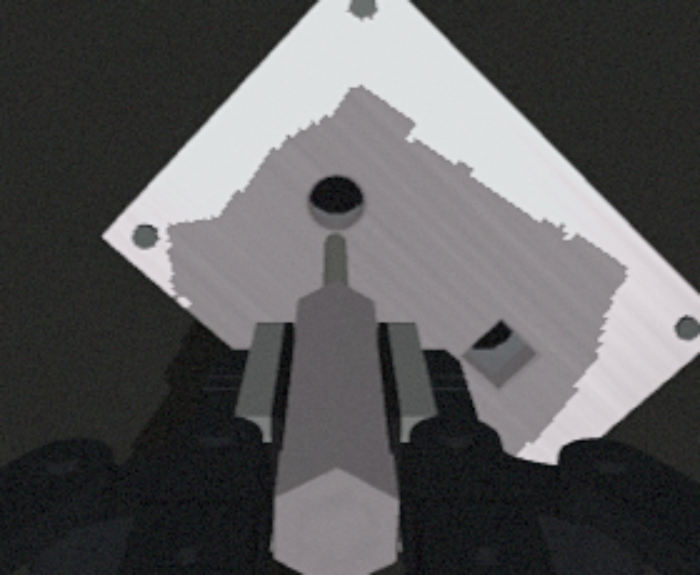

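The tip at crop (335,237) lines up with the hole at (336,202), allowing for the projection expected from their heights. The square hole, at (500,352), is well clear. Descend.

Call:
move_tool(deltas="0 0 0.02 0;0 0 0.02 0;0 0 0.015 0;0 0 0.01 0;0 0 0.003 0;0 0 0 0;0 0 0 0", grip_n=80)

```text
t: 13.65
tcp_pos: [0.5934, -0.1552, 0.133]
tcp_rot: [0.0, 0.957, 0.291, 0.0]
ft_force: [-0.6, -0.6, -0.9]
opening: 0.0147
grip_force: 77.9
```

Call:
move_tool(deltas="0 0 0.002 0;0 0 0.002 0;0 0 0.002 0;0 0 0 0;0 0 0 0;0 0 0 0")

```text
t: 14.25
tcp_pos: [0.5932, -0.1552, 0.1264]
tcp_rot: [0.0, 0.957, 0.291, 0.0]
ft_force: [1.2, -1.0, 2.6]
opening: 0.0146
grip_force: 78.3
```

Call:
move_tool(deltas="0 0 0.001 0;0 0 0.001 0;0 0 0 0;0 0 0 0;0 0 0 0")

```text
t: 14.75
tcp_pos: [0.5932, -0.1552, 0.1246]
tcp_rot: [0.0, 0.957, 0.291, 0.0]
ft_force: [0.3, -0.7, 7.2]
opening: 0.0145
grip_force: 79.3
```

Call:
move_tool(deltas="0 0 0.001 0;0 0 0 0;0 0 0 0;0 0 0 0")

```text
t: 15.15
tcp_pos: [0.5935, -0.1552, 0.1242]
tcp_rot: [0.0, 0.957, 0.291, 0.0]
ft_force: [-1.4, 0.0, 16.2]
opening: 0.0148
grip_force: 80.3
```

Call:
move_tool(deltas="0 0 0 0;0 0 0 0;0 0 0 0;0 0 0 0;0 0 0 0;0 0 0 0;0 0 0 0;0 0 0 0")

```text
t: 15.95
tcp_pos: [0.5935, -0.1552, 0.1242]
tcp_rot: [0.0, 0.957, 0.291, 0.001]
ft_force: [-1.2, 0.7, 15.7]
opening: 0.0147
grip_force: 80.3
```

```bash
python3 - <<'E'
from h import *
c=cap('wrist','w6')
cv2.imwrite('pics/w6b.png',c['img'][100:330,120:400,::-1])
E
```

```text
(no output)
```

View pics/w6b.png

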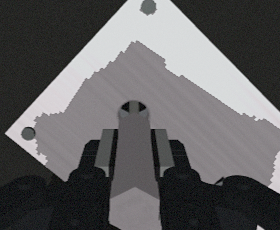

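The shaft stands centred in the round hole at crop (133,107). The push is steady at about 16 N, and the height matches the key's stop (TCP 0.124).

```bash
python3 -c "
from plant import r
print(r.hand_in())"
```

```text
the job is handed in; nothing more can be done
None
```

I tightened the coupling to its stop and handed the job in with the gripped stylus holding the reset key at the bottom of its travel, at about 16 N; the hand-in call gave no verdict.

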